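Swing the bench magnifier over the walnut mitre and lock it

TASK

Set up the swing-arm magnifier to inspect the mitre of the dark walnut frame corner: with one closed fingertip gently push the magnifier's arm round until its lens is centred over the walnut corner's mitre joint, and only then push the red-tipped clamp lever on top of the column clockwise (seen from above) as far as it goes, so that the lens is locked there. Only push: do not pinch or lift anything, and leave both frame corners and everything else on the table where they are.

Things in the scene. Friction and masses are not known exactly. Their poses are not given: they have to be found in the camera images.
- pivot (a point): Centre line of the magnifier's upright column, at the height of the swing arm (150 mm above the table). The stand is fixed to the table: round dark base 128 mm across, chrome column. x, y axes turn with the stand; its -x axis points roughly at the robot. The arm turns about the vertical through this point.
- lens_centre (a point): Centre of the magnifier's round glass lens, 240 mm from the column axis and 150 mm above the table. The lens lies level in a chrome ring, 102 mm across outside and 9 mm thick. A level chrome rod 10 mm thick (its centre 150 mm above the table) joins the ring to a hub 32 mm across (132 to 168 mm above the table) on the column; a collar 16 mm thick covers the rod from 174 mm out to the ring, so from 16 to 174 mm from the axis the plain rod is free to push on from either side.
- lens_arm (a joint): Angle of the swing arm about the column: 0 when it points along the stand's -x axis (roughly at the robot), growing counter-clockwise seen from above; range -1.25 to 1.25 rad. It is held by friction only: about 1.5 N at 150 mm from the axis moves it, and it stays where it is left.
- clamp_lever (a joint): Angle of the clamp lever, 0 = fully loose, growing as it turns clockwise seen from above, 1.4 rad = hard stop (tight). It starts loose, between 0 and 0.35. Turns about the column axis; friction only (about 2 N at 50 mm), stays where it is left, does not drag the swing arm along.
- lever_ball (a point): Centre of the red ball (18 mm across) at the end of the clamp lever: 65 mm from the column axis, 192 mm above the table. The lever is a chrome rod 9 mm thick rising slightly from a dark nut (28 mm across, 170 to 192 mm above the table) on top of the column: rod centre 180 mm high near the nut, 192 mm at the ball. It lies clear above the swing arm.
- walnut_mitre (a point): Middle of the mitre joint of the dark walnut frame corner, 20 mm above the table. The corner is a loose L-shaped piece of picture-frame moulding, legs 85 mm long, 28 mm wide, 20 mm tall (14 mm at the inner lip), lying on one of two grey felt pads 3 mm thick at the sweep of the lens. Its two legs run along its +x and +y axes; a thin pale line marks the joint.
- maple_mitre (a point): The same point of the pale maple frame corner, of the same size, on the other pad. Not to be inspected.
- jade_bowl: Jade green ceramic bowl, 110 mm across the rim, 50 mm tall, loose; origin at the centre of its underside.
- piece_box: Closed rosewood box for puzzle pieces, 116 x 156 x 68 mm, loose; origin at the centre of its underside.
- glue_bottle: Yellow glue bottle with orange cap, 52 mm thick, 135 mm tall, loose; origin at the centre of its underside.
- try_square: Small try square lying flat: rosewood stock 18 x 100 x 16 mm along its y, steel blade reaching 137 mm along its +x, loose; origin under the middle of the stock.
- glue_brush: Glue brush 170 mm long lying flat along its x axis, loose.

How it is judged:
By the outcome, as a careful person would: the job done as asked, in the order asked, and still so for the second after the job is handed in, with the robot touching nothing.
It also fails if it takes over 61 s, if anything falls off the work surface, if the arm or the gripper's body presses on something with over 40 N, if the wrist force passes 120 N, or if a joint passes its speed limit or range.

ROBOT

A 6-joint arm with a two-finger parallel gripper is mounted at the origin on the work surface. World frame = base frame: x ahead of the robot, y to its left, z up, the work surface at z = 0. Lengths are in m, angles in rad, forces in N, time in s.
With the tool pointing down it reaches from about 0.275 to 0.75 m from the base axis. Payload 10.2 kg.
Tool frame: the origin (TCP) lies at the very end of the fingers, on their centre line; the grasp point (between the pads) lies 19 mm behind it (bot.grip_point_offset is the distance from the TCP to the grasp point, in m); y points along the fingers, z is the direction in which the jaws open and shut, and the axes are right-handed (so a half turn about y gives the same grasp; the last joint's range is limited). The gripper opens to 85 mm and grips with 20 to 120 N. Pads are 22 mm wide; open, the fingers measure 114 mm over their backs; the gripper's body (76 mm by 85 mm) begins 54 mm behind the grasp point. The pads swing forward as they close: fully open they stand 13 mm farther back than shut.
Start: joints at [-1.498, 0.313, 1.498, -0, 1.331, -0.223], TCP at [0.153, -0.502, 0.231] pointing down, gripper open.
Joint ranges: [-2.94, 2.94], [-0.97, 2.17], [0.19, 2.56], [-1.23, 4.37], [0.02, 3.11], [-2.88, 2.88]. Speed limits (rad/s): [2.39, 2.39, 3.01, 3.14, 3.14, 3.14].

INTERFACE

Orientations are given as a unit quaternion [x, y, z, w].
In Python, from rig import status, vision, order, bot gives the robot as it stands.
- The arm moves only by the shell command python3 -m pendant 'ROWS' [FORCE]. ROWS is text: rows parted by semicolons, each of 5 numbers parted by spaces: the finger opening in cm, from 0 to 8.54, then the shift along the tool's x, y, z in cm, then the turn about the tool's y in rad. A call has exactly 5 rows; each row shifts and turns the commanded pose from where the row before left it, along the tool's axes as they then stand; what a row does not reach is not made up. A row lasts 1/8 s, in which the tool goes at most 62.5 mm and 10.7 degrees, less where a joint would pass 70% of its speed; a pose out of reach is approached as far as the arm can. A call is refused whole if a number of a shift passes 6.25 or a number of a turn 0.188, either way. A call with a gripper value outside its range is refused whole. The fingers move at their own pace and stop on an object; FORCE is the grip in N (left out, the last holds). Time passes only in rows, so rows that do not move let the fingers close, or fill a call up. It gives the time, the measured TCP pose, the force and the opening at its end, in the units of the state.
- status.observe(): the state, without advancing time (a new reading comes with each control period).
- vision.capture(name): name is "scene" or "top" or "wrist"; returns the picture (420x560x3 uint8, blue, green, red); there is no depth.
- vision.get_calibration(name): a dict with "fov_y" (degrees; the focal length in pixels is half the picture's height over the tangent of half this angle, whatever the lens; pixels are square), "cx", "cy" (the principal point, pixels), "origin" and "attitude" of the camera in the world. Camera axes: x right, y up, looking along -z (the intrinsics and any distortion apply to the point x, -y, -z); pixel columns grow to the right and rows downward; lengths in m; the calibration is good to about 2 mm. A picture is of the moment at which its call begins: read the wrist's pose just before it. get_calibration takes no time and is no camera call; for the wrist camera it gives the pose at the moment of the call.
- order.sign_off(): hands the job in, once; it reports no verdict.
The state is a dict: "time": time; "joint_positions": joint angles; "joint_velocities": joint speeds; "joint_efforts": joint torques, N m; "tool_pos": TCP position; "eef_rot": TCP orientation; "contact_force": force on the tool from outside, world axes, zero at the start; "ft_torque": the same for the moment, N m; "gripper_width": finger opening in m.
Only numpy, scipy, OpenCV 4.12 (cv2) and the standard library are available. Lean on these libraries where they do the work, as an engineer would, in place of code of your own. Each camera call takes 0.05 s, during which the arm holds its last target.

## Working session

There is one attempt and no reset: what is moved stays moved. The work goes in short steps, Python scripts to look and compute and a shell command to move; the robot and the scene stay as the last step left them, time stands still between calls to the robot, and variables do not carry over. Pictures are saved under pics/ and viewed, and the job is handed in when it is done.

```bash
ls; mkdir -p pics
python3 - <<'E'
from rig import status, vision, order, bot
import cv2
print(status.observe())
for n in ("scene","top"):
    im=vision.capture(n); cv2.imwrite(f"pics/{n}0.png",im); print(n,vision.get_calibration(n))
print([a for a in dir(bot) if a[0]!='_'])
E
```

```text
pics
{'time': 0.0, 'joint_positions': array([-1.49837784e+00,  3.13464759e-01,  1.49846402e+00, -2.91946552e-06,
        1.33098286e+00, -2.23403698e-01]), 'joint_velocities': array([-0.00038341, -0.00012088,  0.00035675, -0.00088069,  0.00029595,
        0.00022775]), 'joint_efforts': array([ 8.83125012e-04, -4.12272120e+01, -2.59736180e+01, -1.67878688e-04,
        4.23670150e-03, -6.83025263e-06]), 'tool_pos': array([ 0.15301768, -0.50193116,  0.23071738]), 'eef_rot': array([-0.10417404,  0.69985083, -0.69892067,  0.10424238]), 'contact_force': array([-0.50814881, -0.42537635,  0.34686598]), 'ft_torque': array([-0.00615467,  0.00334101, -0.0083566 ]), 'gripper_width': 0.08551232246295483}
scene {'fov_y': 44.95758603230446, 'cx': 276.09782289544796, 'cy': 199.22205208678787, 'origin': array([ 1.22252527, -0.78383154,  1.16280598]), 'attitude': array([0.35894906, 0.13546942, 0.3035131 , 0.87217166])}
top {'fov_y': 44.716439445453474, 'cx': 280.11866430141515, 'cy': 205.41262301769044, 'origin': array([0.36160676, 0.00439835, 1.74955568]), 'attitude': array([-0.04467028,  0.04590634,  0.71398632, -0.69722357])}
['PlanningError', 'grip_point_offset']
```

View pics/scene0.png

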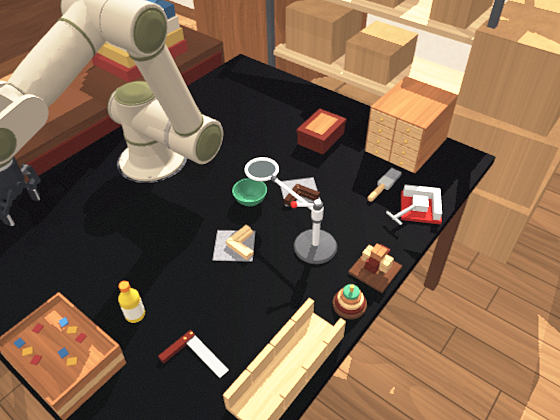

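View pics/top0.png

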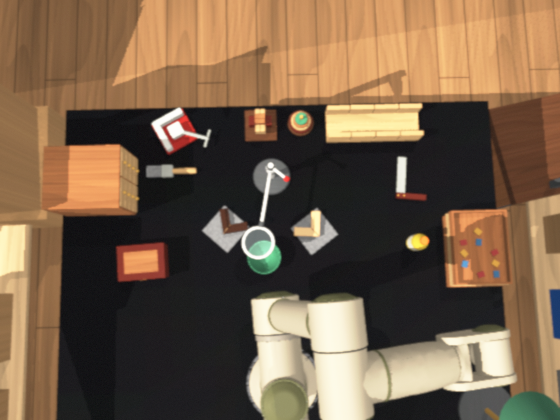

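The scene view shows the stand near (316,240) and the walnut corner near (300,192), behind the arm. In the top view, up is roughly +x: column about (271,172), lens about (258,243), walnut about (233,222), maple about (312,225). I'll zoom in on this area.

```bash
cat > h.py <<'E'
import numpy as np, cv2
from scipy.spatial.transform import Rotation as R
from rig import status, vision
def ray(n,u,v,c=None):
    c=c or vision.get_calibration(n); f=210/np.tan(np.radians(c['fov_y']/2))
    d=np.array([(u-c['cx'])/f,-(v-c['cy'])/f,-1.]); return np.array(c['origin']),R.from_quat(c['attitude']).apply(d)
def onz(n,u,v,z,c=None):
    o,d=ray(n,u,v,c); return o+d*(z-o[2])/d[2]
def proj(n,p,c=None):
    c=c or vision.get_calibration(n); f=210/np.tan(np.radians(c['fov_y']/2))
    q=R.from_quat(c['attitude']).inv().apply(np.array(p)-c['origin']); return c['cx']+f*q[0]/-q[2], c['cy']-f*q[1]/-q[2]
def two(n1,p1,n2,p2):
    o1,d1=ray(n1,*p1);o2,d2=ray(n2,*p2)
    A=np.stack([d1,-d2],1); s=np.linalg.lstsq(A,o2-o1,rcond=None)[0]
    a=o1+s[0]*d1;b=o2+s[1]*d2; return (a+b)/2,np.linalg.norm(a-b)
E
python3 - <<'E'
import cv2
im=cv2.imread('pics/top0.png'); cv2.imwrite('pics/topz.png',cv2.resize(im[150:280,195:350],None,fx=5,fy=4.6*5/4.6,interpolation=cv2.INTER_CUBIC)[:600])
im=cv2.imread('pics/scene0.png'); cv2.imwrite('pics/scz.png',cv2.resize(im[150:270,205:355],None,fx=5,fy=5,interpolation=cv2.INTER_CUBIC))
E
```

```text
(no output)
```

View pics/topz.png

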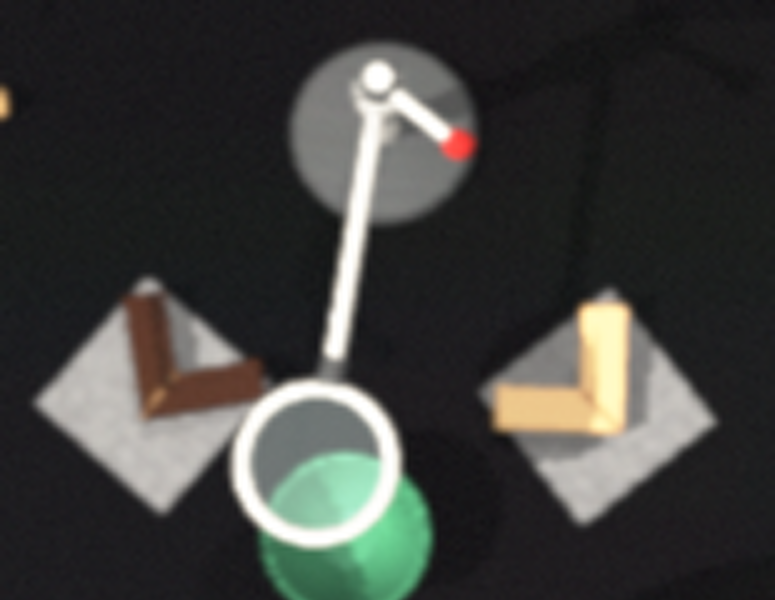

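View pics/scz.png

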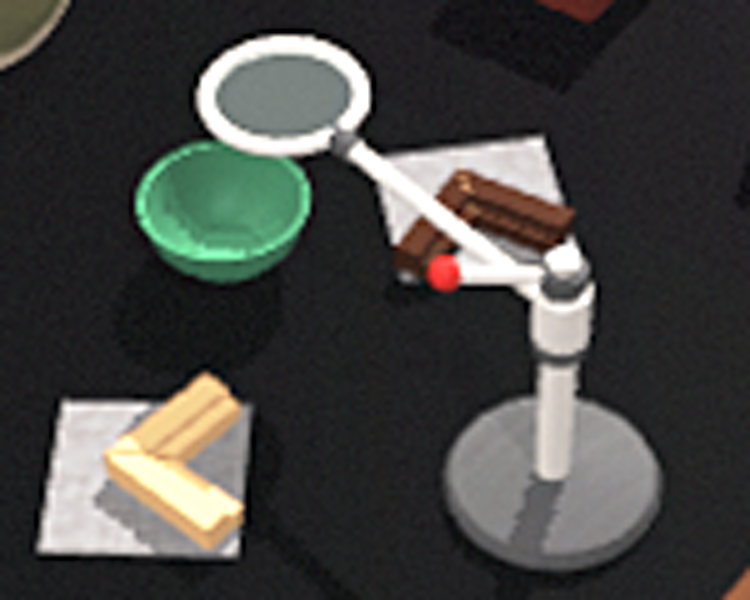

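```bash
cat >> h.py <<'E'
def ell(im,mask,minA=60):
    cs,_=cv2.findContours(mask,cv2.RETR_EXTERNAL,cv2.CHAIN_APPROX_NONE)
    return cs
def redball(im):
    h=cv2.cvtColor(im,cv2.COLOR_BGR2HSV)
    return ((h[...,0]<5)|(h[...,0]>174))&(h[...,1]>180)&(h[...,2]>190)
E
python3 - <<'E'
from h import *
for n in ('top','scene'):
    im=cv2.imread(f'pics/{n}0.png')
    m=redball(im).astype(np.uint8); k,l,s,c=cv2.connectedComponentsWithStats(m)
    print(n,[(s[i,4],c[i].round(1)) for i in range(1,k) if s[i,4]>8])
    # lens glass: grey inner hole
top=lambda x,y:(195+x/5-.4,150+y/5-.4)
sc=lambda x,y:(205+x/5-.4,150+y/5-.4)
print('lens',onz('top',*top(317,463),.15), two('top',top(317,463),'scene',sc(284,95)))
print('base',onz('top',*top(384,133),.01), onz('scene',*sc(553,478),.012))
print('nuttop',two('top',top(378,76),'scene',sc(567,262)))
print('ball',two('top',top(459,145),'scene',sc(444,272)),onz('top',*top(459,145),.192))
w=onz('top',*top(164,394),.023);print('walnut',w,onz('scene',*sc(464,187),.023), two('top',top(150,413),'scene',sc(464,175)))
print('wal ends',onz('top',*top(150,415),.023),onz('top',*top(178,375),.02),onz('top',*top(127,298),.023),onz('top',*top(262,390),.01))
m=onz('top',*top(605,422),.023);print('maple',m,onz('top',*top(620,432),.023),onz('top',*top(588,385),.02))
print('bowl',onz('top',*top(347,537),.05))
for nm,z in (('walnut',w),('maple',m)):
    p=onz('top',*top(384,133),.01); print(nm,np.linalg.norm((z-p)[:2]),z-p)
E
```

```text
top [(np.int32(61), array([185.4, 121.1])), (np.int32(17), array([190.9, 138.6])), (np.int32(13), array([286.8, 178.5]))]
scene [(np.int32(72), array([404.5, 201.4])), (np.int32(28), array([293.2, 204.1])), (np.int32(189), array([419.8, 214.7]))]
lens [0.45331086 0.07110299 0.15      ] (array([0.45350604, 0.07130277, 0.15009776]), np.float64(0.0005708629490865483))
base [0.68839029 0.02641881 0.01      ] [0.69275329 0.02439329 0.012     ]
nuttop (array([0.69134944, 0.02747847, 0.18883801]), np.float64(0.0010898650917533833))
ball (array([ 0.64574929, -0.02189123,  0.19245515]), np.float64(0.0007662845151056347)) [ 0.64555057 -0.02216275  0.192     ]
walnut [0.50978329 0.17924935 0.023     ] [0.50836234 0.18122933 0.023     ] (array([0.49878614, 0.19054094, 0.02082684]), np.float64(0.004140301094317217))
wal ends [0.49575032 0.18887902 0.023     ] [0.52276339 0.16990175 0.02      ] [0.57594659 0.20375563 0.023     ] [0.5120486  0.11360002 0.01      ]
maple [ 0.48368742 -0.11904421  0.023     ] [ 0.4766753  -0.12897122  0.023     ] [ 0.50932938 -0.10853199  0.02      ]
bowl [0.40959294 0.05629281 0.05      ]
walnut 0.23506942423370317 [-0.178607    0.15283054  0.013     ]
maple 0.25112298528653726 [-0.20470287 -0.14546302  0.013     ]
```

```bash
cat >> h.py <<'E'
def to_tool(target):
    s=status.observe(); r=R.from_quat(s['eef_rot'])
    return s['tool_pos'], (r.inv().apply(np.array(target)-s['tool_pos'])*100).round(2)
E
python3 - <<'E'
from h import *
s=status.observe(); print(R.from_quat(s['eef_rot']).as_matrix().round(3))
print(to_tool([.535,-.02,.231]))
P=np.array([.6895,.0265])
for a in (.187,.706):
    u=np.array([-np.cos(a),np.sin(a)]); n=np.array([-np.sin(a),-np.cos(a)])
    print(a,P+.15*u, 'finger ctr',P+.15*u+n*.019)
E
```

```text
[[-0.957 -0.     0.292]
 [-0.292  0.001 -0.957]
 [-0.    -1.    -0.001]]
(array([ 0.15298883, -0.50196747,  0.23080992]), array([-5.059e+01,  3.000e-02, -3.497e+01]))
0.187 [0.54211504 0.05438681] finger ctr [0.53858271 0.03571804]
0.706 [0.57535553 0.12381927] finger ctr [0.56302842 0.10936097]
```

```bash
python3 -m pendant '0 -5 0 -3.5 0; 0 -5 0 -3.5 0; 0 -5 0 -3.5 0; 0 -5 0 -3.5 0; 0 -5 0 -3.5 0' 20; python3 -m pendant '0 -5 0 -3.5 0; 0 -5 0 -3.5 0; 0 -5 0 -3.5 0; 0 -5 0 -3.5 0; 0 -5 0 -3.5 0'; python3 -m pendant '0 0 0 0 0.185; 0 0 0 0 0.185; 0 0 0 0 0.185; 0 0 0 0 0.185; 0 0 0 0 0'
python3 - <<'E'
from h import *
s=status.observe(); print(s['joint_positions'].round(2),R.from_quat(s['eef_rot']).as_matrix().round(3))
for n in ('top','wrist'): cv2.imwrite(f'pics/{n}1.png',vision.capture(n))
print(to_tool([.535,.015,.231]))
E
```

```text
time: 0.72
tool_pos: [0.342, -0.2602, 0.2312]
eef_rot: [-0.104, 0.699, -0.699, 0.104]
contact_force: [0.4, -0.5, -0.2]
gripper_width: 0.0
time: 1.35
tool_pos: [0.5302, -0.0198, 0.2311]
eef_rot: [0.104, -0.699, 0.699, -0.104]
contact_force: [-0.5, -1.6, -0.2]
gripper_width: -0.0004
time: 1.98
tool_pos: [0.5292, -0.0216, 0.231]
eef_rot: [0.155, 0.69, -0.69, -0.155]
contact_force: [-0.3, 0.2, 0.1]
gripper_width: -0.0
[-0.26  0.32  1.48  0.    1.33  1.75] [[-0.904 -0.001 -0.428]
 [ 0.428  0.    -0.904]
 [ 0.001 -1.     0.   ]]
(array([ 0.5291971 , -0.02164154,  0.23112768]), array([ 1.04,  0.01, -3.56]))
```

View pics/wrist1.png

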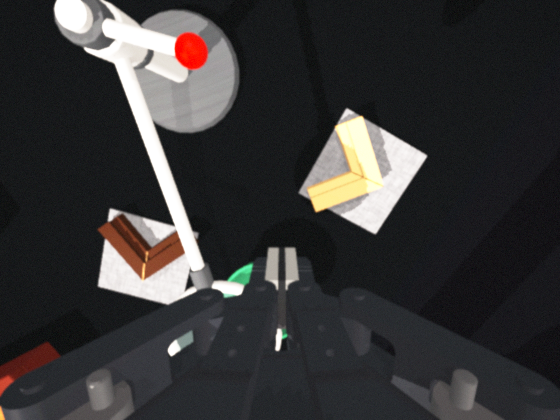

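View pics/top1.png

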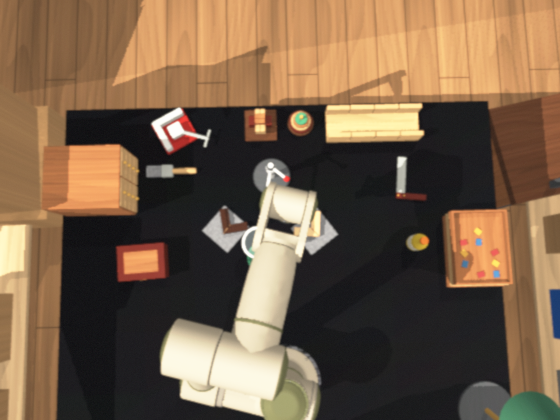

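Run:
```python
from h import *
im=cv2.imread('pics/wrist1.png')
cv2.imwrite('pics/wz.png',cv2.resize(im[200:310,90:230],None,fx=5,fy=5,interpolation=cv2.INTER_CUBIC))
cv2.imwrite('pics/wz2.png',cv2.resize(im[0:140,50:250],None,fx=4,fy=4,interpolation=cv2.INTER_CUBIC))
```

```text
(no output)
```

View pics/wz.png

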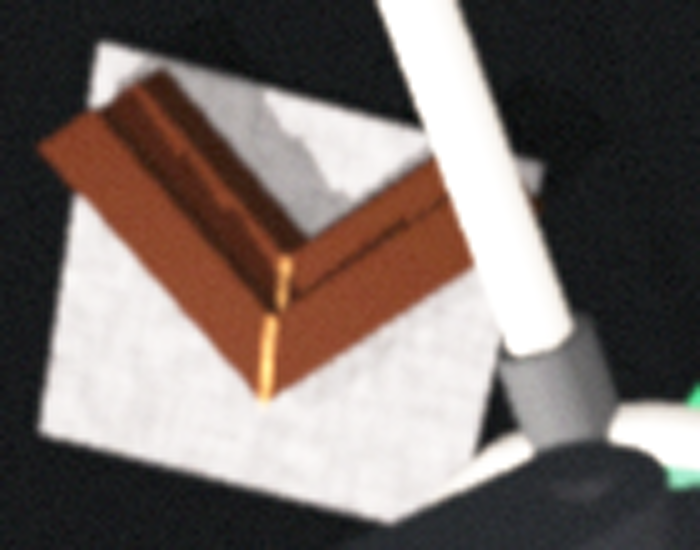

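View pics/wz2.png

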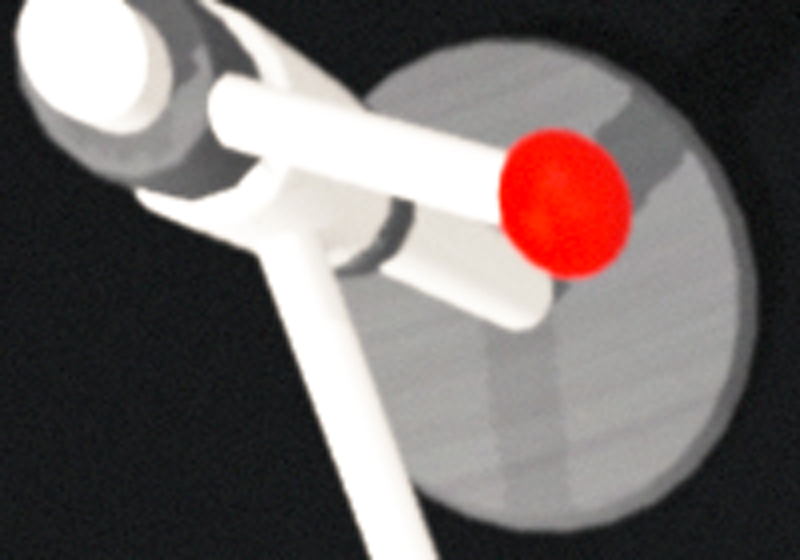

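Run:
```python
from h import *
c=vision.get_calibration('wrist'); print(c)
w=lambda x,y:(90+x/5-.4,200+y/5-.4)
o=onz('wrist',*w(264,402),.023); i=onz('wrist',*w(286,256),.016)
print(o,i,np.linalg.norm((o-i)[:2]),(o+i)/2)
q=lambda x,y:(50+x/4-.4,y/4-.4)
print('ball',onz('wrist',*q(565,203),.192))
print('base',onz('wrist',*q(552,285),.01))
print(to_tool([.535,.015,.231]))
```

```text
{'fov_y': 69.9751905531017, 'cx': 281.3812506966664, 'cy': 211.73025915011058, 'origin': array([ 0.58991856, -0.05083473,  0.37369543]), 'attitude': array([ 0.07252103, -0.11384597,  0.83662211, -0.5308891 ])}
[0.49539777 0.19229639 0.023     ] [0.52647638 0.16971421 0.016     ] 0.03841659408011376 [0.51093708 0.1810053  0.0195    ]
ball [ 0.64817845 -0.02364093  0.192     ]
base [0.69014502 0.01714528 0.01      ]
(array([ 0.5291971 , -0.02164154,  0.23112768]), array([ 1.04,  0.01, -3.56]))
```

```bash
python3 -m pendant '0 0 3 0 0; 0 0 3 0 0; 0 0 3.3 0 0; 0 0 0 -2 0; 0 0 0 -2 0'; python3 -m pendant '0 0 0 -1 0; 0 0 0 -0.5 0; 0 0 0 -0.5 0; 0 0 0 0 0; 0 0 0 0 0';  python3 - <<'E'
from h import *
for n in ('wrist',): cv2.imwrite(f'pics/{n}2.png',vision.capture(n))
print(to_tool([.571,.1027,.138]))
E
```

```text
time: 2.7
tool_pos: [0.5468, 0.015, 0.1382]
eef_rot: [0.155, 0.69, -0.69, -0.155]
contact_force: [0.1, 0.9, 0.2]
gripper_width: 0.0006
time: 3.32
tool_pos: [0.5551, 0.0323, 0.1384]
eef_rot: [0.156, 0.69, -0.69, -0.156]
contact_force: [0.1, -0.2, 0.4]
gripper_width: 0.0
(array([0.55505571, 0.032282  , 0.13834469]), array([ 1.59,  0.03, -7.04]))
```

View pics/wrist2.png

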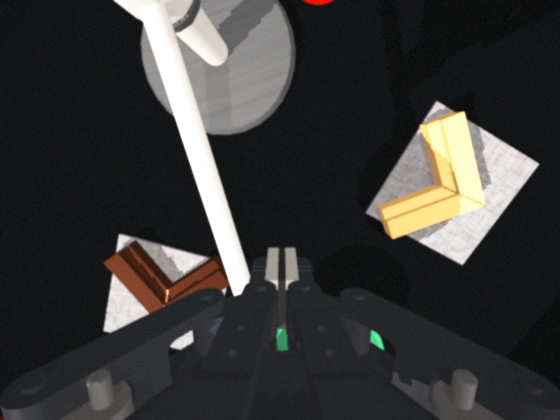

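The fingertip is beside the rod at the right radius and is not touching it yet. I'll push in small steps.

```bash
python3 -m pendant '0 0.2 0 -1 0; 0 0.2 0 -1 0; 0 0.2 0 -1 0; 0 0.2 0 -1 0; 0 0.2 0 -0.6 0'; python3 -m pendant '0 0.1 0 -0.5 0; 0 0 0 -0.4 0; 0 0 0 -0.3 0; 0 0 0 0 0; 0 0 0 0 0';  python3 - <<'E'
from h import *
for n in ('top','scene','wrist'): cv2.imwrite(f'pics/{n}3.png',vision.capture(n))
im=cv2.imread('pics/top3.png'); a=cv2.resize(im[195:275,195:295],None,fx=4,fy=4,interpolation=cv2.INTER_CUBIC)
im=cv2.imread('pics/scene3.png'); b=cv2.resize(im[140:220,240:340],None,fx=4,fy=4,interpolation=cv2.INTER_CUBIC)
cv2.imwrite('pics/z3.png',np.hstack([a,b]))
print(to_tool([.571,.1027,.138]))
E
```

```text
time: 4.0
tool_pos: [0.566, 0.0791, 0.1383]
eef_rot: [-0.156, -0.69, 0.69, 0.156]
contact_force: [-0.2, -2.0, -0.5]
gripper_width: 0.0003
time: 4.62
tool_pos: [0.57, 0.0898, 0.1382]
eef_rot: [0.156, 0.69, -0.69, -0.156]
contact_force: [-0.5, -0.6, -0.5]
gripper_width: -0.0001
(array([0.57001361, 0.08966292, 0.1383118 ]), array([ 0.47,  0.03, -1.22]))
```

View pics/wrist3.png

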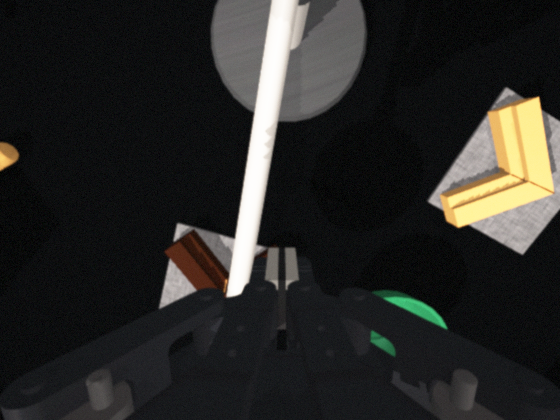

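View pics/z3.png

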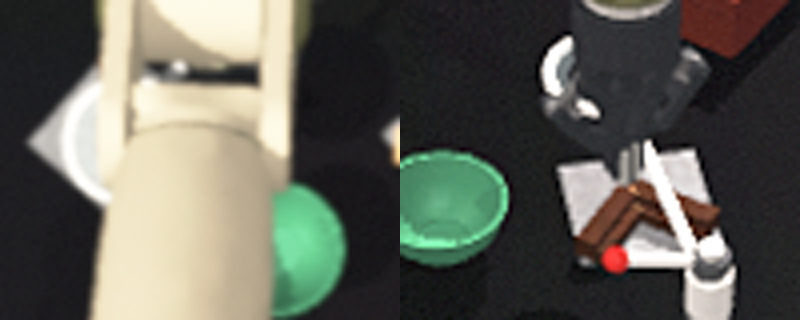

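```bash
cat >> h.py <<'E'
def rod_angle(im,c,rows=range(60,240,6)):
    # rod centre per row: widest bright low-saturation run
    h=cv2.cvtColor(im,cv2.COLOR_BGR2HSV); m=((h[...,1]<50)&(h[...,2]>185)).astype(np.uint8)
    pts=[]
    for r in rows:
        x=np.flatnonzero(m[r,150:330])
        if len(x)>8 and x[-1]-x[0]<40: pts.append(onz('wrist',150+(x[0]+x[-1])/2,r,.15,c)[:2])
    p=np.array(pts); vx,vy,x0,y0=cv2.fitLine(p.astype(np.float32),cv2.DIST_HUBER,0,.001,.001).ravel()
    if vx>0: vx,vy=-vx,-vy
    P=np.array([.690,.0263]); off=(x0-P[0])*vy-(y0-P[1])*vx
    return len(p),np.arctan2(vy,-vx),'line offset from pivot mm',off*1000, 'angle via pivot',np.arctan2(y0-P[1],P[0]-x0)
E
python3 - <<'E'
from h import *
im=cv2.imread('pics/wrist3.png'); print(rod_angle(im,vision.get_calibration('wrist')))
E
```

```text
(28, np.float32(0.6272197), 'line offset from pivot mm', np.float64(0.03423559148419547), 'angle via pivot', np.float64(0.6276601084503297))
```

```bash
python3 -m pendant '0 -0.05 0 -0.3 0; 0 -0.05 0 -0.3 0; 0 -0.05 0 -0.25 0; 0 0 0 -0.1 0; 0 0 0 0 0';  python3 - <<'E'
from h import *
c=vision.get_calibration('wrist');im=vision.capture('wrist');cv2.imwrite('pics/wrist4.png',im); print(rod_angle(im,c))
E
```

```text
time: 5.4
tool_pos: [0.5756, 0.0976, 0.1383]
eef_rot: [0.156, 0.69, -0.69, -0.156]
contact_force: [-0.2, -1.0, 0.3]
gripper_width: -0.0
(28, np.float32(0.69661826), 'line offset from pivot mm', np.float64(0.13960718616832374), 'angle via pivot', np.float64(0.6984800107557145))
```

```bash
python3 -m pendant '0 -0.02 0 -0.1 0; 0 -0.02 0 -0.05 0; 0 0 0 0 0; 0 0 0 0 0; 0 0 0 0 0';  python3 - <<'E'
from h import *
c=vision.get_calibration('wrist');im=vision.capture('wrist');cv2.imwrite('pics/wrist5.png',im); print(rod_angle(im,c))
E
python3 -m pendant '0 0 0 1 0; 0 0 0 2 0; 0 0 0 4 0; 0 0 0 5 0; 0 0 0 6 0'
python3 -m pendant '0 0 -3 6 0; 0 0 -3 6 0; 0 0 -3 6 0; 0 0 0 3 0; 0 0 0 0 0'
python3 - <<'E'
from h import *
c=vision.get_calibration('wrist')
for n in ('top','scene','wrist'): cv2.imwrite(f'pics/{n}6.png',vision.capture(n))
im=cv2.imread('pics/top6.png'); a=cv2.resize(im[195:275,195:295],None,fx=4,fy=4,interpolation=cv2.INTER_CUBIC)
im=cv2.imread('pics/scene6.png'); b=cv2.resize(im[140:220,240:340],None,fx=4,fy=4,interpolation=cv2.INTER_CUBIC)
cv2.imwrite('pics/z6.png',np.hstack([a,b])); print(to_tool([.65,-.06,.231]))
E
```

```text
time: 6.08
tool_pos: [0.5765, 0.0987, 0.1383]
eef_rot: [0.156, 0.69, -0.69, -0.156]
contact_force: [-0.4, -0.8, -0.5]
gripper_width: -0.0002
(28, np.float32(0.70832), 'line offset from pivot mm', np.float64(0.0425386719484222), 'angle via pivot', np.float64(0.7088882839300588))
time: 6.75
tool_pos: [0.4978, -0.0656, 0.1384]
eef_rot: [-0.156, -0.69, 0.69, 0.155]
contact_force: [0.1, -0.5, 0.7]
gripper_width: -0.0001
time: 7.38
tool_pos: [0.4127, -0.2441, 0.2222]
eef_rot: [-0.157, -0.689, 0.69, 0.157]
contact_force: [-0.4, 0.7, 0.5]
gripper_width: 0.0003
(array([ 0.41399961, -0.24177209,  0.22194697]), array([-13.5 ,  -0.9 , -26.55]))
```

View pics/z6.png

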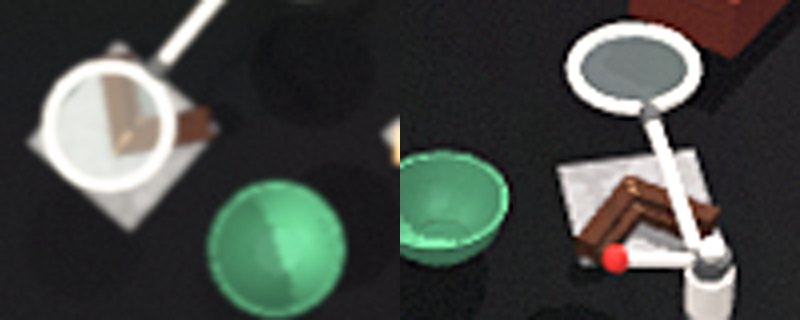

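View pics/wrist6.png

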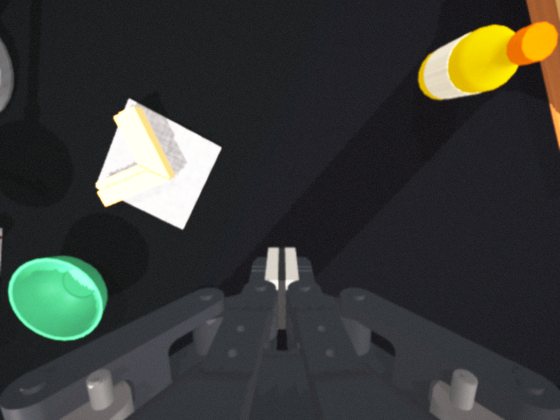

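View pics/top6.png

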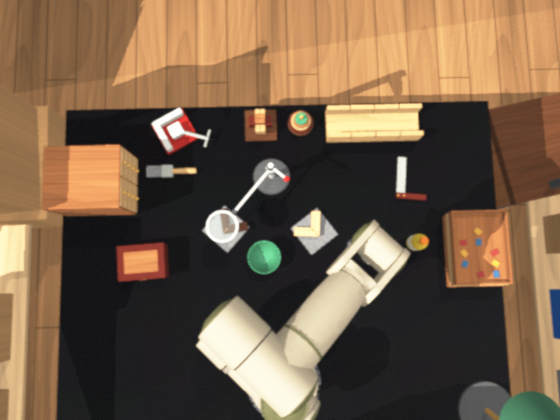

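Run:
```python
from h import *
im=cv2.imread('pics/top6.png'); h=cv2.cvtColor(im,cv2.COLOR_BGR2HSV)
t=lambda x,y:(195+x/4-.4,195+y/4-.4); s=lambda x,y:(240+(x-400)/4-.4,140+y/4-.4)
print(onz('top',*t(109.5,125),.15), two('top',t(109.5,125),'scene',s(634,69)))
print('mitre top',onz('top',*t(124,139),.021), 'scene',onz('scene',*s(631,190),.021))
```

```text
[0.50732233 0.18334634 0.15      ] (array([0.50747129, 0.18351261, 0.14902339]), np.float64(0.00016385383132183162))
mitre top [0.50686855 0.1855917  0.021     ] scene [0.50726607 0.18244519 0.021     ]
```

The lens is at (0.507,0.183), within about 4 mm of the mitre, and that offset is all along the arm, so it can't be corrected by turning. Next is the lever: I'll rotate the tool back and go to the trailing side of the ball.

```bash
python3 -m pendant '0 0 -1 0 -0.185; 0 0 -0.5 0 -0.185; 0 0 0 0 -0.185; 0 0 0 0 -0.185; 0 0 0 0 0'
python3 - <<'E'
from h import *
print(to_tool([.69,-.052,.235])); print(R.from_quat(status.observe()['eef_rot']).as_matrix().round(3))
E
```

```text
time: 8.15
tool_pos: [0.4144, -0.2414, 0.237]
eef_rot: [-0.104, 0.7, -0.699, 0.104]
contact_force: [0.5, 0.0, 0.7]
gripper_width: -0.0001
(array([ 0.4144288 , -0.24144862,  0.23696912]), array([-31.88,   0.2 , -10.1 ]))
[[-0.957 -0.     0.291]
 [-0.291  0.    -0.957]
 [ 0.    -1.    -0.   ]]
```

```bash
python3 -m pendant '0 -5 0 -1.6 0; 0 -5 0 -1.6 0; 0 -5 0 -1.6 0; 0 -5 0 -1.6 0; 0 -5 0 -1.6 0'; python3 -m pendant '0 -5 0 -1.6 0; 0 -1.9 0 -0.5 0; 0 0 0 0 0; 0 0 0 0 0; 0 0 0 0 0'
python3 - <<'E'
from h import *
c=vision.get_calibration('wrist');im=vision.capture('wrist');cv2.imwrite('pics/wrist7.png',im)
P=np.array([.690,.0263]);s=status.observe();r=R.from_quat(s['eef_rot']).inv();prev=s['tool_pos'];print(prev)
for a in (-1.57,-1.3,-1.1,-.9,-.7,-.5,-.3,-.1,.1,.3):
    rr=.076 if a<-1.5 else .063
    p=np.array([P[0]-rr*np.cos(a),P[1]+rr*np.sin(a),.178]); print(a,p.round(4),(r.apply(p-prev)*100).round(2)); prev=p
E
```

```text
time: 8.78
tool_pos: [0.6313, -0.091, 0.237]
eef_rot: [-0.103, 0.7, -0.7, 0.103]
contact_force: [0.7, -0.1, 0.9]
gripper_width: 0.0002
time: 9.4
tool_pos: [0.6894, -0.0534, 0.2377]
eef_rot: [0.103, -0.699, 0.7, -0.104]
contact_force: [0.8, -0.2, -0.7]
gripper_width: -0.0
[ 0.68944037 -0.05336386  0.237657  ]
-1.57 [ 0.6899 -0.0497  0.178 ] [-0.15  5.97 -0.34]
-1.3 [ 0.6731 -0.0344  0.178 ] [ 1.16 -0.   -1.95]
-1.1 [ 0.6614 -0.0298  0.178 ] [ 0.99 -0.   -0.78]
-0.9 [ 0.6508 -0.023   0.178 ] [ 0.82 -0.   -0.96]
-0.7 [ 0.6418 -0.0143  0.178 ] [ 0.61 -0.   -1.1 ]
-0.5 [ 0.6347 -0.0039  0.178 ] [ 0.38 -0.   -1.2 ]
-0.3 [0.6298 0.0077 0.178 ] [ 0.13 -0.   -1.25]
-0.1 [0.6273 0.02   0.178 ] [-0.12 -0.   -1.25]
0.1 [0.6273 0.0326 0.178 ] [-0.36 -0.   -1.2 ]
0.3 [0.6298 0.0449 0.178 ] [-0.6  -0.   -1.11]
```

View pics/wrist7.png

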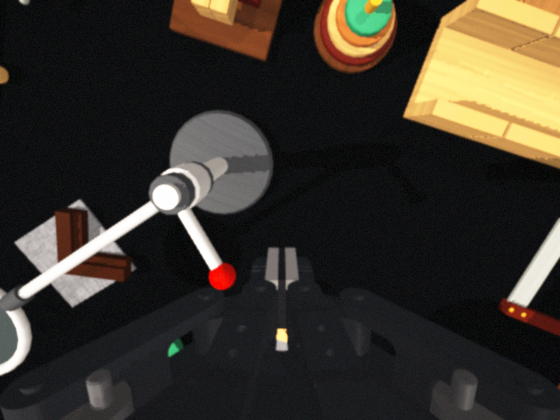

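```bash
python3 -m pendant '0 0 3 0 0; 0 0 2.9 -0.2 0; 0 0 0 0 0; 0 0.6 0 -1 0; 0 0.6 0 -1 0'; python3 -m pendant '0 0.5 0 -0.4 0; 0 0.5 0 -0.4 0; 0 0.4 0 -0.5 0; 0 0.4 0 -0.5 0; 0 0 0 0 0'
python3 - <<'E'
from h import *
c=vision.get_calibration('wrist');im=vision.capture('wrist');cv2.imwrite('pics/wrist8.png',im)
print(to_tool([.6418,-.0143,.178]))
E
```

```text
time: 10.07
tool_pos: [0.6722, -0.0355, 0.1802]
eef_rot: [0.103, -0.699, 0.7, -0.105]
contact_force: [0.3, -0.8, -0.7]
gripper_width: 0.0
time: 10.7
tool_pos: [0.649, -0.0231, 0.1782]
eef_rot: [-0.105, 0.699, -0.699, 0.104]
contact_force: [-0.4, 0.1, -0.2]
gripper_width: -0.0001
(array([ 0.64913167, -0.02322501,  0.17801648]), array([ 0.44,  0.  , -1.07]))
```

View pics/wrist8.png

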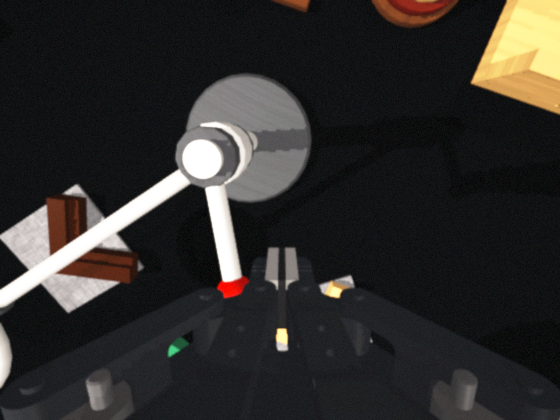

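The lever is turning with the finger behind it. I'll carry on around the arc.

```bash
python3 -m pendant '0 0.25 0 -0.55 0; 0 0.25 0 -0.55 0; 0 0.2 0 -0.6 0; 0 0.2 0 -0.6 0; 0 0.05 0 -0.6 0'; python3 -m pendant '0 0.05 0 -0.6 0; 0 -0.1 0 -0.6 0; 0 -0.1 0 -0.6 0; 0 0 0 0 0; 0 0 0 0 0'
python3 - <<'E'
from h import *
c=vision.get_calibration('wrist');im=vision.capture('wrist');cv2.imwrite('pics/wrist9.png',im)
print(to_tool([.6273,.0326,.178])); print(status.observe()['contact_force'])
E
```

```text
time: 11.38
tool_pos: [0.6318, 0.0021, 0.1782]
eef_rot: [0.104, -0.699, 0.699, -0.104]
contact_force: [2.2, -1.7, -1.3]
gripper_width: 0.0003
time: 12.0
tool_pos: [0.6279, 0.0197, 0.1779]
eef_rot: [-0.105, 0.7, -0.699, 0.104]
contact_force: [-0.2, -0.4, 0.1]
gripper_width: 0.0
(array([0.62791075, 0.01955965, 0.17797606]), array([-0.32, -0.  , -1.27]))
[ 0.60237121  0.07907173 -0.06893358]
```

View pics/wrist9.png

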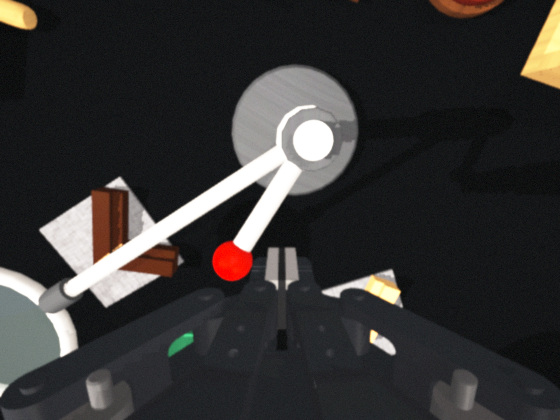

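```bash
cat >> h.py <<'E'
def ballang(im,c):
    k,l,s,ce=cv2.connectedComponentsWithStats(redball(im).astype(np.uint8)); i=1+np.argmax(s[1:,4])
    b=onz('wrist',*ce[i],.192,c); d=b[:2]-[.690,.0263]
    return s[i,4],ce[i].round(1),b.round(4),'r',np.hypot(*d).round(4),'alpha',np.arctan2(d[1],-d[0]).round(3)
E
python3 -c "
from h import *
print(ballang(cv2.imread('pics/wrist7.png'),None) if 0 else ballang(cv2.imread('pics/wrist9.png'),vision.get_calibration('wrist')))"
python3 -m pendant '0 -0.1 0 -0.4 0; 0 -0.1 0 -0.4 0; 0 -0.1 0 -0.3 0; 0 0 0 0 0; 0 0 0 0 0'
python3 - <<'E'
from h import *
c=vision.get_calibration('wrist');im=vision.capture('wrist');cv2.imwrite('pics/wrist10.png',im)
print(ballang(im,c),status.observe()['contact_force'])
E
```

```text
(np.int32(1120), array([231.1, 261.6]), array([0.6281, 0.0438, 0.192 ]), 'r', np.float64(0.0644), 'alpha', np.float64(0.276))
time: 12.68
tool_pos: [0.6277, 0.031, 0.1781]
eef_rot: [-0.104, 0.7, -0.699, 0.104]
contact_force: [0.6, -0.5, -0.4]
gripper_width: 0.0
(np.int32(1137), array([235.6, 253.9]), array([0.6322, 0.0543, 0.192 ]), 'r', np.float64(0.0643), 'alpha', np.float64(0.451)) [0.39622535 0.05009628 1.03662913]
```

```bash
python3 -m pendant '0 -0.1 0 -0.3 0; 0 -0.1 0 -0.3 0; 0 0 0 0 0; 0 0 0 0 0; 0 0 0 0 0'
python3 - <<'E'
from h import *
c=vision.get_calibration('wrist');im=vision.capture('wrist');cv2.imwrite('pics/wrist11.png',im)
print(ballang(im,c),rod_angle(im,c),status.observe()['contact_force'])
E
python3 -m pendant '0 -0.1 0 -0.2 0; 0 -0.1 0 -0.2 0; 0 0 0 0 0; 0 0 0 0 0; 0 0 0 0 0'
python3 - <<'E'
from h import *
c=vision.get_calibration('wrist');im=vision.capture('wrist');cv2.imwrite('pics/wrist12.png',im)
print(ballang(im,c),status.observe()['contact_force'])
E
```

```text
time: 13.35
tool_pos: [0.628, 0.0372, 0.1781]
eef_rot: [-0.104, 0.699, -0.699, 0.104]
contact_force: [-0.5, -0.9, -0.5]
gripper_width: 0.0003
(np.int32(1145), array([240.2, 250.3]), array([0.6348, 0.0589, 0.192 ]), 'r', np.float64(0.0641), 'alpha', np.float64(0.533)) (7, np.float32(-0.016033506), 'line offset from pivot mm', np.float64(12.030120376246073), 'angle via pivot', np.float64(1.483552024057733)) [-0.47640873 -0.84953484 -0.16342935]
time: 14.02
tool_pos: [0.6285, 0.0387, 0.1781]
eef_rot: [0.104, -0.698, 0.701, -0.103]
contact_force: [-2.5, -14.0, 0.0]
gripper_width: -0.0002
(np.int32(1134), array([242.7, 252. ]), array([0.6349, 0.0591, 0.192 ]), 'r', np.float64(0.0641), 'alpha', np.float64(0.538)) [ -2.28867677 -15.16289758   1.00387697]
```

View pics/wrist12.png

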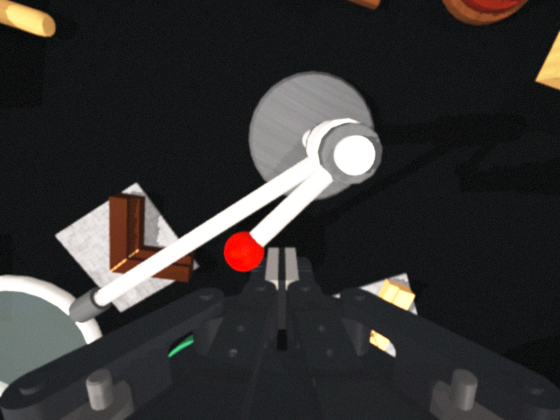

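The force jumped to 15 N while the ball stayed at α≈0.54, so the lever is at its hard stop. I'll back off and lift clear.

```bash
python3 -m pendant '0 0 0 1 0; 0 0 0 2 0; 0 0 -2 2 0; 0 0 -4 2 0; 0 0 -4 3 0'; python3 -m pendant '0 0 0 6 0; 0 0 0 6 0; 0 3 0 5 0; 0 3 0 5 0; 0 0 0 0 0'
python3 - <<'E'
from h import *
for n in ('top','scene','wrist'):
    cv2.imwrite(f'pics/{n}13.png',vision.capture(n))
t=cv2.imread('pics/top13.png');a=cv2.resize(t[150:280,195:350],(620,520),interpolation=cv2.INTER_CUBIC)
cv2.imwrite('pics/z13.png',a)
print(status.observe()['contact_force'],status.observe()['tool_pos'])
b=cv2.imread('pics/scene13.png');cv2.imwrite('pics/zs13.png',cv2.resize(b[120:270,205:355],None,fx=4,fy=4,interpolation=cv2.INTER_CUBIC))
E
```

```text
time: 14.7
tool_pos: [0.6582, -0.055, 0.2794]
eef_rot: [-0.104, 0.7, -0.699, 0.105]
contact_force: [0.2, -0.4, 0.5]
gripper_width: -0.0003
time: 15.32
tool_pos: [0.6631, -0.2871, 0.2771]
eef_rot: [-0.102, 0.7, -0.7, 0.102]
contact_force: [0.5, 1.2, -0.8]
gripper_width: -0.0
[-0.45590796 -0.50757952  0.40011325] [ 0.66490928 -0.2816227   0.27817831]
```

View pics/z13.png

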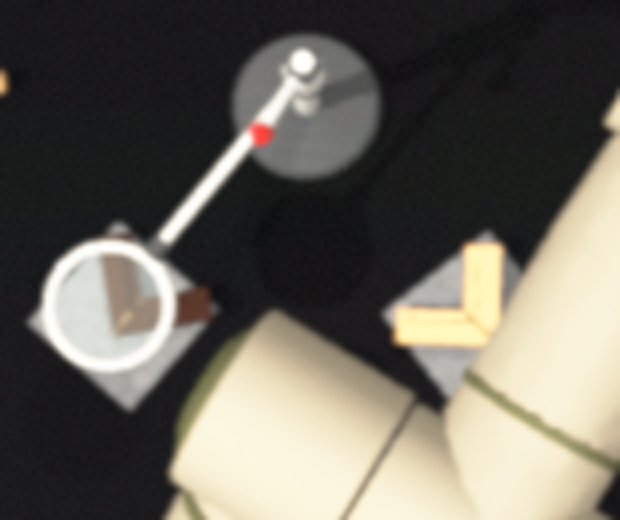

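View pics/zs13.png

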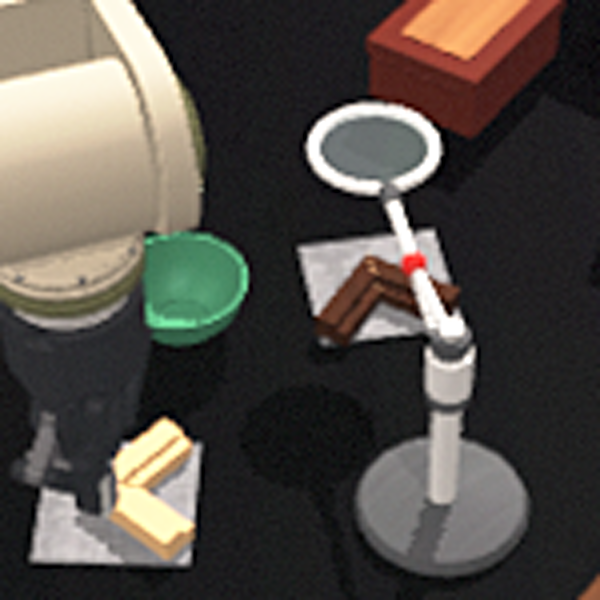

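Run:
```python
from h import *
from rig import order
t=lambda x,y:(195+x/4-.4,150+y/4-.4)
l=onz('top',*t(109.5,304),.15);b=onz('top',*t(261.5,134),.192);d=b[:2]-[.690,.0263]
print('lens',l,'ball',b,'alpha',np.arctan2(d[1],-d[0]))
print(order.sign_off())
```

```text
lens [0.50811051 0.18333908 0.15      ] ball [0.63336363 0.05991437 0.192     ] alpha 0.5356352430526158
the job is handed in; nothing more can be done
None
```

The lens is over the walnut mitre and clamped there, and the job is handed in; it took about 15.5 s of the 61 s.

- **Lens:** I pushed the swing arm round with the closed fingertip to 0.709 rad; the mitre lies at about 0.71. The last check, after clamping, put the lens at (0.508, 0.183). The mitre measures about (0.510, 0.180), so the lens is roughly 4 mm off. That offset runs along the arm, so turning it could not reduce it.
- **Clamp lever:** I then pushed the lever clockwise by about 1.37 rad. It stopped firmly, with the force rising from about 1 N to 15 N while the ball stayed still. It has not moved since I let go.
- **Everything else:** the lens did not shift during clamping, both frame corners and the bowl look undisturbed in the pictures, and the gripper was clear of everything at the end.

**Disagreements:** the mitre position differed by about 2 mm between the first top, scene and wrist views. A later reading through the lens glass was about 5 mm off, and I discounted it.

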